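# Arm the guard interlock and start the weld fume fan

## Robot

A 6-joint arm with a two-finger parallel gripper is mounted at the origin on the work surface. World frame = base frame: x ahead of the robot, y to its left, z up, the work surface at z = 0. Lengths are in m, angles in rad, forces in N, time in s.
With the tool pointing down it reaches from about 0.2 to 0.875 m from the base axis. Payload 3.4 kg.
Tool frame: the origin (TCP) lies between the finger pads; the fingertips stand 25 mm ahead of it and the grasp point (between the pads) lies 6 mm ahead of it (r.nose_length is the z of the fingertips in the tool frame, in m); z points along the fingers, y is the line along which they close (so a half turn about z gives the same grasp; the last joint's range is limited). The gripper opens to 94 mm and grips with 3 to 60 N. Pads are 16 mm wide; open, the fingers measure 119 mm over their backs; the gripper's body (75 mm by 177 mm) begins 78 mm behind the grasp point.
Start: joints at [1.136, 0.276, 1.505, -0, 1.361, -0.121], TCP at [0.178, 0.547, 0.23] pointing down, gripper open.
Joint ranges: [-2.89, 2.89], [-0.75, 2.08], [0.22, 2.7], [-1.18, 4.32], [0.11, 2.71], [-2.7, 2.7]. Speed limits (rad/s): [2.57, 2.57, 3.14, 3.14, 3.14, 3.14].

## Interface

Orientations are given as a unit quaternion [w, x, y, z].
In Python, from plant import r, gripper_to, inverse_kinematics, vision, models, telemetry gives the robot as it stands. Calls block until the motion is done:
- r.move_to(position, orientation): joint-space move of the TCP to a pose.
- r.move_l(position, rot=None, vel=0.15, guard=None): straight line of the TCP; rot=None keeps the orientation; vel is the mean speed in m/s. With guard (N) it stops when the force on the tool has changed by that much, and returns True; else False.
- r.movej(angles): joint-space move.
- gripper_to(opening, f_grip=None): finger opening in m; f_grip is the grip in N (None keeps the last); returns when the fingers have stopped.
- r.hold(seconds).
- inverse_kinematics(position, orientation): joint angles nearest the present ones, or None.
- vision.snapshot(name): name is "scene" or "top" or "wrist"; returns the picture (480x640x3 uint8, red, green, blue); there is no depth.
- vision.get_calibration(name): a dict with "fx", "fy", "cx", "cy" (pixels), "D" ([k1, k2, p1, p2, k3] as OpenCV has them; the pictures are not rectified), "position" and "orientation" of the camera in the world. Camera axes: x right, y down, z forward; pixel columns grow to the right and rows downward; lengths in m; the calibration is good to about 2 mm. A picture is of the moment at which its call begins: read the wrist's pose just before it. get_calibration takes no time and is no camera call; for the wrist camera it gives the pose at the moment of the call.
A pose or a line that the arm cannot do raises r.PlanningError and nothing moves.
- r.sign_off(): hands the job in; it is judged then, once.
Trained networks look in the newest picture that a camera, given by its name, has taken for a name from the list of things; names that differ only in an ending like _2 or _b are one class to them, and where a whole thing is asked for, a point or a joint stands for the part that bears it (a point fixed in the world has none). Each returns a list of dicts, best first, with "score" (0 to 1); they miss things now and then, are a little off and sometimes report something else, mostly with a low value. They report only what shows in the picture. A call takes as long as a camera call. They do not tell look-alikes from the thing itself.
- models.boxes_of(thing, camera): "at" ([x, y, z] in m, in world coordinates, good to about 4 mm: the middle of the surface that is visible of it).
- models.regions_of(thing, camera): "pixels" (480x640 bool, what is visible of it).
- models.mark_of(thing, camera): "at" ([x, y, z] in m, in world coordinates, good to about 4 mm: a listed point, or the origin of a listed thing).
Readings, each from a call of its own:
- telemetry.current_t(): time.
- telemetry.current_joints(): joint angles.
- telemetry.current_dq(): joint speeds.
- telemetry.current_joint_efforts(): joint torques, N m.
- telemetry.current_ee_pos(): TCP position.
- telemetry.current_tool_rot(): TCP orientation.
- telemetry.current_wrist_force(): force on the tool from outside, world axes, zero at the start.
- telemetry.current_torque(): the same for the moment, N m.
- telemetry.current_opening(): finger opening in m.
- telemetry.current_finger_force(): force on a finger pad.
Only numpy, scipy, OpenCV 4.12 (cv2) and the standard library are available. Lean on these libraries where they do the work, as an engineer would, in place of code of your own. Each camera call takes 0.05 s, during which the arm holds its last target. There are 200 camera calls.

## Task

Get the welding bench's fume fan running: take the orange-handled interlock key from its grey parking block and push its flat tongue straight into the slot of the red guard switch (the switch sits a little off-centre, so feel for the slot) until it is fully home, without ramming it, let go of it, and only then flip the yellow bat toggle on the blue switch desk over its centre to the up-slope side, next to the green lamp. Do not force the toggle, leave the black toggle beside it off, and leave the other things on the bench where they are.

Things in the scene. Friction and masses are not known exactly. Their poses are not given: they have to be found in the camera images.
- key_grip (a point): Centre of the orange handle of the loose key (80 g, give or take 25%); handle 14 (x) by 30 (y) by 36 mm (z). z points from the tongue to the handle's top; it starts upright. The flat steel tongue, 5 (x) by 16 (y) by 28 mm (z), points along -z, its last 3 mm tapered to 3 by 13. The tongue's tip is 51 mm below this point, the handle's top 18 mm above.
- key_shoulder (a point): Centre of the underside of the key's steel shoulder plate (26 by 36 by 5 mm), where the tongue begins: 28 mm above the tongue's tip, 23 mm below key_grip; same axes as key_grip.
- key_rest: Grey parking block, fixed, 64 by 50 by 40 mm high; origin at the centre of its underside. The key stands loosely in a 34 mm deep slot (10 by 21 mm) in its top, shoulder on the top face, and lifts straight up (28 mm to clear).
- switch_face (a point): Point in the plane of the red switch head's face, on the foot's centre line. z is straight out of the slot, tilted 30 degrees from vertical to the front (robot's side); x points up the slope; y is level, the slot's long way. The slot's centre lies on this y axis up to 6 mm to either side of this point, different each time: feel or look for it. Fully home: the key's shoulder flat in this plane.
- interlock_foot: Grey sloped foot of the guard switch, fixed, 90 by 90 mm, front edge 30 mm high, rising 30 degrees to the back; origin at the centre of its underside. The red head on it, 56 (up-slope) by 60 (y) by 42 mm thick, is screwed down off-centre along y; the slot is in its middle: 7.7 (x) by 19 mm (y), 2 mm lead-in, 35 deep, black edge. The key fits either way round (half turn).
- plunger (a joint): Travel of the brass plunger inside the slot, m: 0 untouched, 0.008 with the key fully home, 28 mm in. The tongue meets it 20 mm in; pushing it takes about 4 N plus friction. It stays where it is pushed, and the key stays in the slot when released.
- switch_desk: Blue switch desk with a grey sloped top panel, fixed, 150 deep by 180 mm wide, front edge 50 mm high, rising 30 degrees to the back; origin at the centre of its underside, front at -x. The yellow fan toggle is the right one seen from the front, with the green lamp 45 mm up-slope of it. The guard rail's end posts stand 97 mm to either side, 45 mm behind the origin.
- guard_rail (a point): Middle of the level yellow guard rail (14 mm thick, along the desk's y) that runs above both toggles, about 115 mm above their hinges and 12 mm in front of them. It keeps out a tool held vertical; a tool tilted 35 to 50 degrees, coming from the desk's front, gets in under it.
- fan_toggle_pivot (a point): Fixed point on the hinge axis of the yellow bat toggle (fan switch), 6 mm above the panel. z points out of the panel, tilted 30 degrees from vertical to the front (robot's side); x points up the slope; y, level, is the hinge axis. Around it a flange of 13 mm radius stands 4 mm, a bush of 8.5 mm radius 8 mm above the panel.
- fan_toggle_tip (a point): Point in the yellow sleeve of the fan toggle, 34 mm from the hinge along the bat (which ends at 39 mm). The bat is 7 to 13 mm thick, the thicker end outward.
- fan_toggle (a joint): Angle of the yellow fan toggle, rad: -0.42 off (leaning down-slope to the front), 0 upright on the panel, +0.42 on (leaning up-slope). An over-centre spring drives it to the nearer stop; about 5 N at the tip start it moving, and past 0 it snaps over by itself.
- lamp_toggle_tip (a point): Same point of the other, black-sleeved toggle, 70 mm from the yellow one along the panel's +y. To be left off.
- lamp_toggle (a joint): Angle of the black toggle, same meaning; off at -0.42, to be left there.
- red_can: Bystander: red spray can, 60 mm diameter, 170 high; origin under its centre.
- blue_can: Bystander: blue spray can, 60 mm diameter, 180 high; origin under its centre.
- thinner: Bystander: white bottle, 70 mm diameter, 150 high; origin under its centre.
- flange: Bystander: steel ring, 64 mm diameter, 14 high; origin under its centre.
- wrench: Bystander: wrench lying on the bench.
- nut_tin: Bystander: open aluminium tin, 70 mm diameter, 50 high; origin under its centre.
- g_clamp: Bystander: green clamp lying on the bench, about 140 by 76 mm, 16 high.
Things that resemble listed ones, but are neither listed nor needed, are in the scene too. Leave any pink or purple look-alike of the part that bears key_grip alone.

How it is judged:
On the way, in this order (a step that is already met when the one before it is completed fails the run):
1. the key is fully home in the guard switch and let go of, with the fan toggle still off (value of joint plunger above 0.006 m and z of key_shoulder in the frame of switch_face below 0.003 m and contact force between the fingers and key below 0.05 N and value of joint fan_toggle below -0.3 rad), for 0.2 s.
2. the fan toggle has gone over to the up-slope side (value of joint fan_toggle above 0.33 rad), for 0.2 s.
At the end, for the whole second after the job is handed in: The key rests in the switch: shoulder within 3 mm of the face and 12 mm of its nominal centre, at most 7 degrees askew, plunger in by over 6 mm; the yellow fan toggle is on (above +0.33 rad), the black one off (below -0.33 rad) (value of joint fan_toggle above 0.33 rad and value of joint lamp_toggle below -0.33 rad and value of joint plunger above 0.006 m and distance between key_shoulder and switch_face below 0.012 m and z of key_shoulder in the frame of switch_face below 0.003 m and angle between the z axis of key_shoulder and the z axis of switch_face, either way round below 0.12 rad and linear speed of key below 0.02 m/s); the robot touches nothing.
It fails at once if the fan toggle is forced (more than 40 N on it) (contact force between anything else and fan_toggle above 40 N).
It fails at once if the key is rammed into the guard switch (more than 60 N between them) (contact force between key and interlock_foot above 60 N).
It fails at once if the black toggle is flipped (value of joint lamp_toggle above 0 rad).
It fails at once if a bystander is moved more than 40 mm (distance of any of red_can, blue_can, thinner, flange, wrench, nut_tin, g_clamp from where it was at the start of the episode above 0.04 m).
It also fails if it takes over 61 s, if anything falls off the work surface, if the arm or the gripper's body presses on something with over 40 N, if the wrist force passes 120 N, or if a joint passes its speed limit or range.

## Working session

There is one attempt and no reset: what is moved stays moved. The work goes in short steps, each a Python script; the robot and the scene stay as the last script left them, time stands still between calls to the robot, and variables do not carry over. Pictures are saved under pics/ and viewed, at most 10 in all, crops included, and the job is handed in when it is done.

```bash
ls; mkdir -p pics; python3 - <<'E'
from plant import r, vision, models, telemetry as t
import cv2, numpy as np
for c in ("scene","top"):
    im=vision.snapshot(c); cv2.imwrite(f"pics/{c}0.png",im[:,:,::-1])
    k=vision.get_calibration(c); print(c,{a:np.round(b,3).tolist() for a,b in k.items()})
    for n in ["key_grip","key_shoulder","key_rest","switch_face","interlock_foot","switch_desk","guard_rail","fan_toggle_pivot","fan_toggle_tip","lamp_toggle_tip","red_can","blue_can","thinner","nut_tin"]:
        print(n,[(np.round(d["at"],3).tolist(),round(d["score"],2)) for d in models.mark_of(n,c)[:3]])
print(t.current_t(),r.nose_length)
E
```

```text
pics
scene {'fx': 539.584, 'fy': 539.584, 'cx': 313.865, 'cy': 238.76, 'D': [-0.072, 0.0, 0.0, 0.0, 0.0], 'position': [1.145, 0.192, 1.037], 'orientation': [-0.182, 0.553, 0.775, -0.246]}
key_grip [([0.468, -0.013, 0.063], 0.72), ([0.36, -0.02, 0.048], 0.71), ([0.448, 0.099, 0.054], 0.53)]
key_shoulder [([0.451, 0.099, 0.029], 0.64), ([0.366, -0.026, 0.03], 0.57), ([0.466, -0.014, 0.039], 0.51)]
key_rest [([0.469, -0.011, -0.002], 0.77)]
switch_face [([0.556, -0.18, 0.093], 0.82)]
interlock_foot [([0.577, -0.188, 0.002], 0.82), ([0.61, -0.426, -0.003], 0.49)]
switch_desk [([0.598, 0.169, 0.006], 0.87)]
guard_rail [([0.588, 0.17, 0.218], 0.84), ([0.556, -0.179, 0.096], 0.61), ([0.467, -0.009, -0.002], 0.22)]
fan_toggle_pivot [([0.598, 0.142, 0.106], 0.79)]
fan_toggle_tip [([0.566, 0.13, 0.12], 0.44)]
lamp_toggle_tip [([0.562, 0.205, 0.123], 0.57)]
red_can [([0.713, 0.022, 0.001], 0.6), ([0.464, -0.014, 0.065], 0.38)]
blue_can [([0.613, -0.428, -0.001], 0.89)]
thinner [([0.628, 0.424, 0.001], 0.91)]
nut_tin [([0.448, -0.413, 0.002], 0.83), ([0.586, 0.171, 0.215], 0.17)]
top {'fx': 435.
[... 254 characters left out ...]
([0.364, -0.022, 0.027], 0.56), ([0.469, -0.015, 0.04], 0.46), ([0.447, 0.101, 0.027], 0.4)]
key_rest [([0.468, -0.011, -0.001], 0.73), ([0.344, 0.349, 0.001], 0.22)]
switch_face [([0.554, -0.178, 0.098], 0.93)]
interlock_foot [([0.58, -0.182, -0.001], 0.89)]
switch_desk [([0.597, 0.175, -0.003], 0.88)]
guard_rail [([0.582, 0.171, 0.214], 0.76)]
fan_toggle_pivot [([0.594, 0.135, 0.106], 0.89)]
fan_toggle_tip [([0.565, 0.132, 0.125], 0.49)]
lamp_toggle_tip []
red_can [([0.711, 0.023, -0.002], 0.65)]
blue_can [([0.617, -0.42, -0.002], 0.87)]
thinner [([0.626, 0.423, 0.004], 0.57), ([0.468, -0.014, 0.04], 0.27)]
nut_tin [([0.449, -0.411, -0.002], 0.63), ([0.468, -0.014, 0.042], 0.16)]
1.5 0.025
```

View pics/scene0.png

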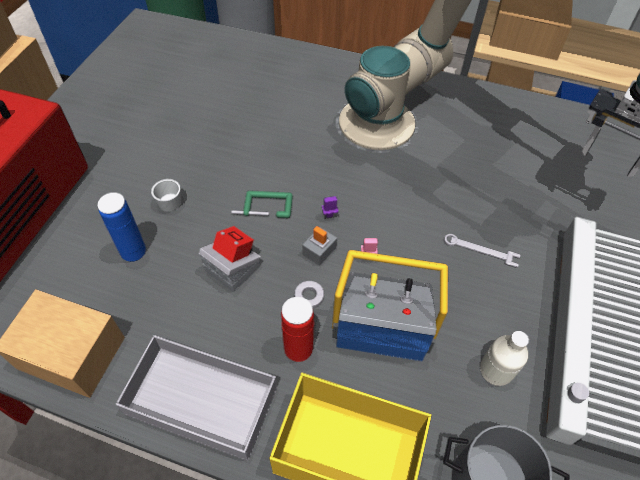

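View pics/top0.png

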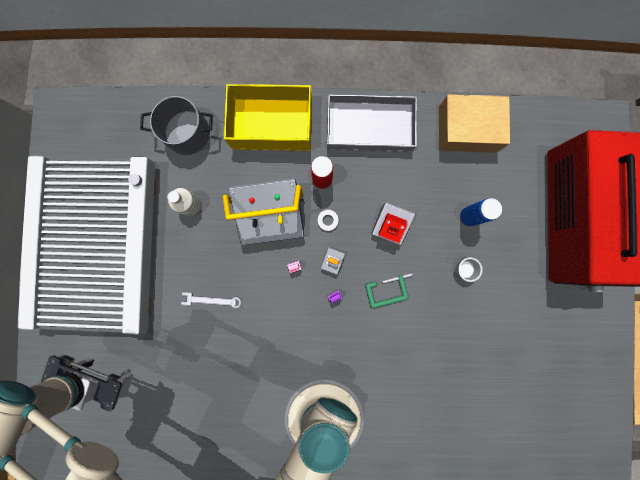

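The orange key stands in its grey block at scene (320,237) and top (333,261). What could be taken for it: purple at scene (330,207), pink at scene (370,246), and the red switch head at (234,243). I choose the orange one in the grey block. Next I'll take wrist close-ups of the key, switch and desk.

```bash
cat > h.py <<'E'
from plant import r, gripper_to, inverse_kinematics as ik, vision, models, telemetry as t
import numpy as np, cv2
from scipy.spatial.transform import Rotation as R
def q(M): return R.from_matrix(M).as_quat(scalar_first=True)
def mat(w): return R.from_quat(w,scalar_first=True).as_matrix()
def frame(yaw,tilt=0): # tilted-panel frame: x up slope, z out, tilted to front
    return R.from_euler("ZY",[yaw,-tilt]).as_matrix()
def tool(F,s=1): # tool z=-F.z, tool y = s*F.x
    z=-F[:,2]; y=s*F[:,0]; return np.c_[np.cross(y,z),y,z]
def camtool(): # wrist camera in tool frame
    k=vision.get_calibration("wrist"); M=mat(t.current_tool_rot())
    return M.T@(np.array(k["position"])-t.current_ee_pos()), M.T@mat(k["orientation"])
def ray(c,px,k=None):
    k=k or vision.get_calibration(c)
    K=np.array([[k["fx"],0,k["cx"]],[0,k["fy"],k["cy"]],[0,0,1]])
    u=cv2.undistortPoints(np.float64(px).reshape(-1,1,2),K,np.array(k["D"])).reshape(-1,2)
    return np.array(k["position"]),np.c_[u,np.ones(len(u))]@mat(k["orientation"]).T
def onplane(c,px,p0,n,k=None):
    o,d=ray(c,px,k); return o+d*((np.asarray(p0)-o)@n/(d@n))[:,None]
def proj(P,k):
    M=mat(k["orientation"]).T; K=np.array([[k["fx"],0,k["cx"]],[0,k["fy"],k["cy"]],[0,0,1]])
    return cv2.projectPoints(np.float64(P).reshape(-1,1,3),cv2.Rodrigues(M)[0],-M@np.array(k["position"]),K,np.array(k["D"]))[0].reshape(-1,2)
def look(target,M,s,name):
    c,Rc=camtool(); p=np.asarray(target)-M@(c+s*Rc[:,2])
    r.move_to(p.tolist(),q(M).tolist())
    k=vision.get_calibration("wrist"); im=vision.snapshot("wrist"); cv2.imwrite(f"pics/{name}.png",im[:,:,::-1])
    np.save(f"pics/{name}_k.npy",k,allow_pickle=True); return k,im
def fmt(L): return [(np.round(d["at"],4).tolist(),round(d["score"],2)) for d in L[:3]]
E
python3 - <<'E'
from h import *
print("start R",np.round(mat(t.current_tool_rot()),2).tolist()); c,Rc=camtool(); print("cam",c.round(3),Rc.round(2).tolist())
for s in (1,-1):
    for nm,F,p in (("key",frame(-.23),[.467,-.014,.1]),("sw",frame(-.33,np.pi/6),[.53,-.17,.2]),("dk",frame(.1,np.radians(42)),[.56,.13,.14])):
        a=ik(p,q(tool(F,s)).tolist()); print(s,nm,None if a is None else np.round(a,2))
s=1
for tgt,F,nm,d in (([.467,-.014,.06],frame(-.23),"wkey",.24),([.555,-.179,.095],frame(-.33,np.pi/6),"wsw",.22)):
  for s in (1,-1):
    try: k,im=look(tgt,tool(F,s),d,nm); print(nm,s); break
    except r.PlanningError as e: print(nm,s,e)
  else: continue
  for n in ("key_grip","key_shoulder","key_rest") if nm=="wkey" else ("switch_face","interlock_foot"):
    print(n,fmt(models.mark_of(n,"wrist")))
  print(t.current_t())
E
```

```text
start R [[-0.95, 0.31, 0.0], [0.31, 0.95, 0.0], [-0.0, 0.0, -1.0]]
cam [ 0.079 -0.001 -0.154] [[-0.0, -0.96, -0.27], [1.0, -0.0, 0.0], [-0.0, -0.27, 0.96]]
1 key [-0.18  0.23  1.93 -0.    0.98  0.05]
1 sw [-0.49  0.04  2.02  0.15  0.57 -0.26]
1 dk None
-1 key None
-1 sw None
-1 dk None
wkey 1
key_grip [([0.4655, -0.0121, 0.0677], 0.91), ([0.447, 0.0988, 0.0478], 0.87), ([0.366, -0.0203, 0.0479], 0.68)]
key_shoulder [([0.3615, -0.0262, 0.0285], 0.92), ([0.4735, -0.0173, 0.0405], 0.85), ([0.4436, 0.0979, 0.0267], 0.7)]
key_rest []
4.0167
wsw 1
switch_face [([0.5553, -0.1787, 0.1006], 0.88)]
interlock_foot [([0.5847, -0.1821, 0.0017], 0.71), ([0.6138, -0.4267, -0.0021], 0.3)]
4.8917
```

View pics/wkey.png

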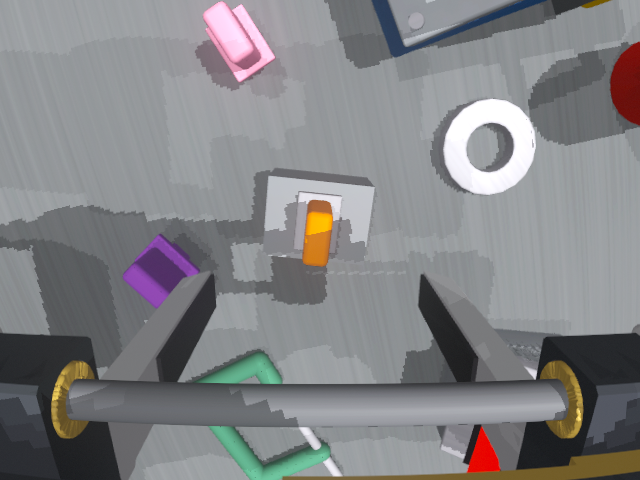

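View pics/wsw.png

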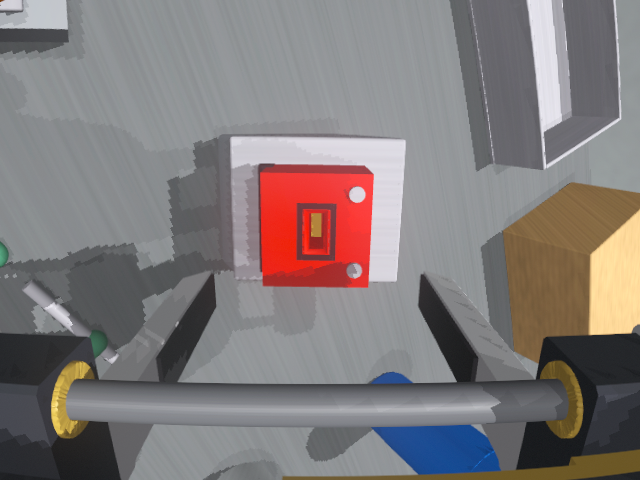

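Wrist views: the orange key is centred at (318,232) in its grey block, with pink at (238,40) and purple at (160,270) as look-alikes. The red head spans about (261–373, 165–287), with the slot frame near (316,232). I'll fit box silhouettes to both.

```bash
cat > fit.py <<'E'
from h import *
from scipy.optimize import minimize
def hullmask(m):
    m=cv2.morphologyEx(m.astype(np.uint8),cv2.MORPH_OPEN,np.ones((3,3)))
    c=max(cv2.findContours(m,0,2)[0],key=cv2.contourArea); return cv2.convexHull(c).reshape(-1,2).astype(np.float64)
def box(lo,hi): return np.array([[a,b,c] for a in (lo[0],hi[0]) for b in (lo[1],hi[1]) for c in (lo[2],hi[2])])
S=8
def fill(h):
    m=np.zeros((480*2,640*2),np.uint8); cv2.fillConvexPoly(m,np.round((h+.5)*2*S).astype(np.int32),1,shift=3); return m.astype(bool)
def fit(hull,k,B,pose,x0,steps):
    T=fill(hull)
    def f(x):
        p,F=pose(x); h=cv2.convexHull(proj(p+B@F.T,k).astype(np.float32)).reshape(-1,2)
        m=fill(h); return 1-(m&T).sum()/(m|T).sum()
    x0=np.array(x0,float); sim=np.vstack([x0]+[x0+np.eye(len(x0))[i]*steps[i] for i in range(len(x0))])
    s=minimize(f,x0,method="Nelder-Mead",options=dict(initial_simplex=sim,xatol=1e-5,fatol=1e-5,maxiter=600)); return s.x,s.fun
E
python3 - <<'E'
from fit import *
def load(n): return cv2.cvtColor(cv2.imread(f"pics/{n}.png"),cv2.COLOR_BGR2HSV),np.load(f"pics/{n}_k.npy",allow_pickle=True).item()
hsv,k=load("wkey")
m=(hsv[...,0]>7)&(hsv[...,0]<25)&(hsv[...,1]>150)&(hsv[...,2]>60); m[300:]=0; m[:150]=0
h=hullmask(m); print("orange",h.min(0),h.max(0))
B=box((-.007,-.015,-.018),(.007,.015,.018))
print("key x,y,yaw",*fit(h,k,B,lambda x:(np.array([x[0],x[1],.063]),frame(x[2])),[.466,-.013,-.23],[.005,.005,.1]))
print("key free z",*fit(h,k,B,lambda x:(x[:3],frame(x[3])),[.466,-.013,.063,-.23],[.005,.005,.005,.1]))
hsv,k=load("wsw")
m=((hsv[...,0]<6)|(hsv[...,0]>174))&(hsv[...,1]>150)&(hsv[...,2]>60); m[320:]=0; m[:,:220]=0;m[:,420:]=0
h=hullmask(m); print("red",h.min(0),h.max(0))
B=box((-.028,-.030,-.042),(.028,.030,0))
x,e=fit(h,k,B,lambda x:(x[:3],frame(x[3],np.pi/6)),[.556,-.179,.095,-.33],[.005,.005,.005,.1]); print("slot xyz yaw",x,e)
print("z fixed",*fit(h,k,B,lambda x:(np.array([x[0],x[1],.0924]),frame(x[2],np.pi/6)),[.556,-.179,-.33],[.005,.005,.1]))
F=frame(x[3],np.pi/6)
g=cv2.imread("pics/wsw.png"); dark=(g.max(2)<75).astype(np.uint8); dark[:195]=0; dark[268:]=0; dark[:,:285]=0; dark[:,345:]=0
ys,xs=np.nonzero(dark); print("dark frame",xs.min(),xs.max(),ys.min(),ys.max())
c=[[(xs.min()+xs.max())/2,(ys.min()+ys.max())/2]]
P=onplane("wrist",c,x[:3],F[:,2],k)[0]; print("frame centre",P,"rel",F.T@(P-x[:3]))
mask=cv2.drawContours(np.zeros(hsv.shape[:2],np.uint8),[h.astype(np.int32)],-1,1,-1)
E
```

```text
orange [303. 200.] [332. 265.]
key x,y,yaw [ 0.46591309 -0.01348143 -0.34190915] 0.1409761936427717
key free z [ 0.46493973 -0.01813564  0.04719932 -0.3375417 ] 0.03744360902255639
red [260. 165.] [372. 287.]
slot xyz yaw [ 0.55299973 -0.17786992  0.09743641 -0.35420769] 0.022256000300249545
z fixed [ 0.55416304 -0.1804978  -0.35302217] 0.04668640400819857Traceback (most recent call last):
  File "<stdin>", line 17, in <module>
    return umr_minimum(a, axis, None, out, keepdims, initial, where)
ValueError: zero-size array to reduction operation minimum which has no identity
```

```bash
python3 - <<'E'
from fit import *
ims=[]
for n,B,sets,c in (("wkey",box((-.007,-.015,-.018),(.007,.015,.018)),[(np.array([.4659,-.0135,.063]),frame(-.34)),(np.array([.46494,-.01814,.0472]),frame(-.3375))],(318,228)),
             ("wsw",box((-.028,-.030,-.042),(.028,.030,0)),[(np.array([.55416,-.1805,.0924]),frame(-.353,np.pi/6)),(np.array([.553,-.17787,.0974]),frame(-.354,np.pi/6))],(316,226))):
    im=cv2.imread(f"pics/{n}.png"); k=np.load(f"pics/{n}_k.npy",allow_pickle=True).item(); w=75
    x0,y0=c[0]-w,c[1]-w; im=cv2.resize(im[y0:y0+2*w,x0:x0+2*w],(400,400),interpolation=cv2.INTER_NEAREST)
    for (p,F),col in zip(sets,((255,0,0),(0,255,0))):
        q2=((proj(p+B@F.T,k)+.5-[x0,y0])*400/(2*w)).astype(int)
        for i in range(8):
            for b in (1,2,4):
                if not i&b: cv2.line(im,q2[i].tolist(),q2[i|b].tolist(),col,1)
    ims.append(im); print(n,"fx",k["fx"],k["position"])
cv2.imwrite("pics/ov.png",np.hstack(ims))
E
```

```text
wkey fx 423.0744210371314 [0.48009245 0.0470812  0.29150099]
wsw fx 423.0744210371314 [ 0.47360586 -0.08924429  0.27965871]
```

View pics/ov.png

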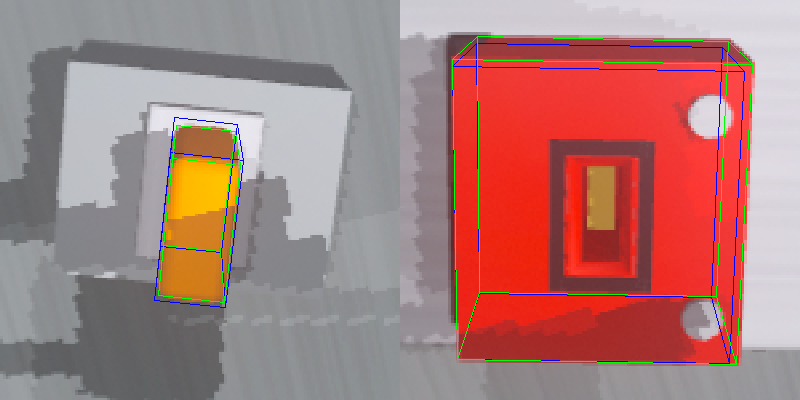

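The overlays agree with the pictures: key at (0.466, −0.0135), yaw −0.34; slot at about (0.5533, −0.1784, 0.096), yaw −0.353. Now the grasp.

```bash
python3 - <<'E'
from h import *
M=tool(frame(-.341)); p=np.array([.4659,-.0135,0])
gripper_to(.05)
r.move_to((p+[0,0,.14]).tolist(),q(M).tolist())
print("down",r.move_l((p+[0,0,.074]).tolist(),vel=.1,guard=8),t.current_ee_pos())
f0=np.array(t.current_wrist_force())
gripper_to(.0,40); print("open",t.current_opening(),t.current_finger_force(),np.array(t.current_wrist_force())-f0)
print("lift",r.move_l((p+[0,0,.125]).tolist(),vel=.1,guard=15),np.array(t.current_wrist_force())-f0,t.current_opening())
Fs=frame(-.353,np.pi/6); S=np.array([.5533,-.1784,.0964])
r.move_to((S+Fs[:,2]*.092).tolist(),q(tool(Fs)).tolist())
print(t.current_opening(),t.current_finger_force(),t.current_t())
k=vision.get_calibration("wrist"); im=vision.snapshot("wrist"); cv2.imwrite("pics/pre.png",im[:,:,::-1]); np.save("pics/pre_k.npy",k,allow_pickle=True)
print(proj([S],k))
E
```

```text
down False [ 0.46626734 -0.01391085  0.07434043]
open 0.013565655772029664 40.000351667404175 [0.76275637 1.38367615 1.81540278]
lift False [-0.64529257  0.60018983 -0.99866338] 0.013745023883160483
0.013705118129584698 39.999956488609314 9.3
[[321.91434618 245.66388859]]
```

View pics/pre.png

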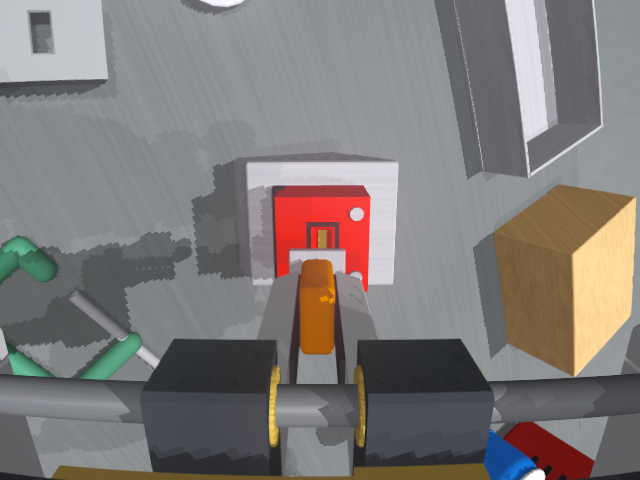

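The key is held straight at (317,305), and its shoulder hides the lower part of the slot frame, whose centre is at about x 322. The predicted slot projection is (322,246), which matches. Inserting under guard.

```bash
python3 - <<'E'
from h import *
Fs=frame(-.353,np.pi/6); S=np.array([.5533,-.1784,.0964]); n=Fs[:,2]
f0=np.array(t.current_wrist_force())
def st(m): print(m,"tip rel",(Fs.T@(np.array(t.current_ee_pos())-S)-[0,0,.062]).round(4),"F",(Fs.T@(np.array(t.current_wrist_force())-f0)).round(1),"op",round(t.current_opening(),4),round(t.current_t(),2))
st("pre")
g=r.move_l((S+n*(.062+.008)).tolist(),vel=.08,guard=6); st(f"near {g}")
if not g:
    g=r.move_l((S+n*(.062-.016)).tolist(),vel=.025,guard=6); st(f"in {g}")
E
```

```text
pre tip rel [-0.0008  0.0006  0.0295] F [0. 0. 0.] op 0.0138 9.35
near False tip rel [-0.0005  0.0007  0.0073] F [-0.2 -1.   0. ] op 0.0137 9.78
in False tip rel [ 0.0005  0.0001 -0.0161] F [ 2.9  4.2 -2.8] op 0.0139 10.88
```

```bash
python3 - <<'E'
from h import *
Fs=frame(-.353,np.pi/6); S=np.array([.5533,-.1784,.0964]); n=Fs[:,2]
f0=np.array(t.current_wrist_force())-Fs@[2.9,4.2,-2.8]
def F(): return Fs.T@(np.array(t.current_wrist_force())-f0)
def pos(): return Fs.T@(np.array(t.current_ee_pos())-S)-[0,0,.062]
off=np.array([.0004,.001,0])
for h in (-.016,-.020,-.024,-.028,-.031,-.034):
    g=r.move_l((S+Fs@(off+[0,0,.062+h])).tolist(),vel=.02,guard=18)
    f=F(); print(h,g,pos().round(4),f.round(1),round(t.current_opening(),4),round(t.current_t(),2))
    if g or f[2]>18: break
    off[:2]+=np.clip(f[:2]*.00015,-.001,.001)
E
```

```text
-0.016 False [ 0.0005  0.0007 -0.016 ] [ 2.9 -1.1 -1.7] 0.0138 11.13
-0.02 False [ 0.0006  0.0007 -0.0202] [ 1.1 -1.2  0.4] 0.014 11.48
-0.024 False [ 0.0006  0.0007 -0.0242] [ 0.9 -0.4  1.1] 0.014 11.83
-0.028 True [ 0.0006  0.0008 -0.0256] [ 0.2 -1.1  4.5] 0.0137 12.04
```

```bash
python3 - <<'E'
from h import *
Fs=frame(-.353,np.pi/6); S=np.array([.5533,-.1784,.0964]); n=Fs[:,2]
def pos(): return Fs.T@(np.array(t.current_ee_pos())-S)-[0,0,.062]
f0=np.array(t.current_wrist_force())
for h in (-.027,-.0285,-.030):
    g=r.move_l((S+Fs@(np.array([.0008,.0008,.062+h]))).tolist(),vel=.01,guard=25)
    print(h,g,pos().round(4),(Fs.T@(np.array(t.current_wrist_force())-f0)).round(1),round(t.current_opening(),4),round(t.current_t(),2))
    if g: break
k=vision.get_calibration("wrist"); im=vision.snapshot("wrist"); cv2.imwrite("pics/in.png",im[160:400,200:440,::-1].repeat(2,0).repeat(2,1)); np.save("pics/in_k.npy",k,allow_pickle=True)
vision.snapshot("scene"); print(fmt(models.mark_of("key_shoulder","wrist")),fmt(models.mark_of("switch_face","wrist")))
E
```

```text
-0.027 True [ 0.0006  0.0007 -0.0257] [ 0.5 -0.6 -0. ] 0.0137 12.27
[([0.5591, -0.1783, 0.0971], 0.9)] []
```

View pics/in.png

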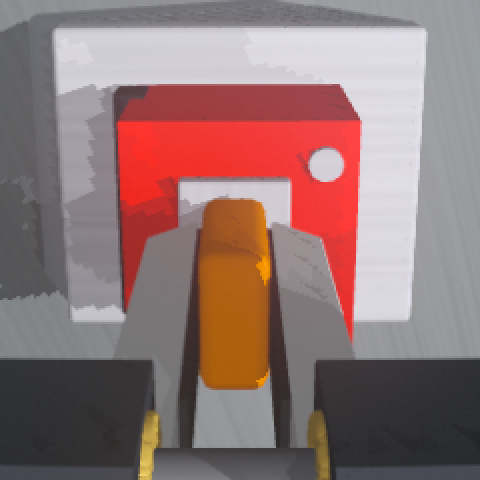

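The shoulder plate sits flush on the red face at about (235,200) in the crop, and a further 25 N gave no travel, so it is at the hard stop. I'll release, back off along the slot axis, verify, then look at the desk.

```bash
python3 - <<'E'
from h import *
Fs=frame(-.353,np.pi/6); S=np.array([.5533,-.1784,.0964]); n=Fs[:,2]
gripper_to(.05); r.hold(.3); print("released",t.current_opening(),t.current_finger_force())
r.move_l((np.array(t.current_ee_pos())+n*.09).tolist(),vel=.15,guard=10)
vision.snapshot("wrist"); print("shoulder",fmt(models.mark_of("key_shoulder","wrist")),"grip",fmt(models.mark_of("key_grip","wrist")),"face",fmt(models.mark_of("switch_face","wrist")),t.current_t())
gripper_to(0,20)
F=frame(.1,np.radians(42)); cand={}
for s in (1,-1):
    M=np.c_[-s*F[:,0],s*F[:,1],-F[:,2]]
    a=ik([.50,.13,.25],q(M).tolist()); b=ik([.565,.13,.135],q(M).tolist())
    print(s,np.linalg.det(M).round(),None if a is None else np.round(a,2),None if b is None else np.round(b,2))
    if a is not None and b is not None: cand[s]=M
for s in cand:
    try:
        r.move_to([.42,.05,.30],q(cand[s]).tolist())
        k,im=look([.585,.15,.12],cand[s],.28,"desk"); break
    except r.PlanningError as e: print(s,e)
for n_ in ("fan_toggle_pivot","fan_toggle_tip","lamp_toggle_tip","guard_rail","switch_desk"): print(n_,fmt(models.mark_of(n_,"wrist")))
print(t.current_ee_pos(),t.current_t())
E
```

```text
released 0.050301886724138864 0.0
shoulder [([0.5557, -0.1823, 0.0996], 0.79)] grip [([0.5419, -0.1716, 0.1198], 0.91)] face [([0.5813, -0.1841, -0.0048], 0.62)] 14.45
1 1.0 [ 0.14 -0.13  2.16 -0.07  0.38 -1.48] None
-1 1.0 [ 0.14 -0.13  2.16 -0.07  0.38  1.66] None
fan_toggle_pivot []
fan_toggle_tip []
lamp_toggle_tip []
guard_rail []
switch_desk []
[ 0.49403979 -0.15562533  0.20540237] 15.5667
```

The key is home and released (shoulder marked at 0.0996 height, grip offset as expected). The 42° pose isn't reachable at the end point, so I'll scan tilts and yaws.

```bash
python3 - <<'E'
from h import *
P=np.array([.596,.138,.106]); Fp=frame(.1,np.pi/6)
for tl in (32,35,36,37,38,40,45,50):
    row=[]
    for yw in (-.2,0,.1,.2,.35):
        F=frame(yw,np.radians(tl))
        for s in (1,-1):
            M=np.c_[-s*F[:,0],s*F[:,1],-F[:,2]]; ok=""
            for xx in (-.045,-.02,-.004):
                a=ik((P+Fp@[xx,0,.018]-M[:,2]*.025).tolist(),q(M).tolist()); ok+="." if a is None else "Y"
            a=ik((P+Fp@[-.045,0,.018]-M[:,2]*.125).tolist(),q(M).tolist()); ok+="." if a is None else "Y"
            row.append(ok)
    print(tl,row)
M=mat(t.current_tool_rot()); 
F=frame(.1,np.radians(38))
for s in (1,-1):
    M=np.c_[-s*F[:,0],s*F[:,1],-F[:,2]]; c,Rc=camtool()
    for d in (.2,.24,.28): print(s,d,(np.array([.585,.15,.12])-M@(c+d*Rc[:,2])).round(3),ik((np.array([.585,.15,.12])-M@(c+d*Rc[:,2])).tolist(),q(M).tolist()) is not None)
E
```

```text
32 ['YYYY', 'YYYY', 'YYYY', 'YYYY', 'YYYY', 'YYYY', 'YYYY', 'YYYY', 'YYYY', 'YYYY']
35 ['YYYY', '..YY', 'YYYY', 'YYYY', 'YYYY', 'YYYY', 'YYYY', 'YYYY', '.YYY', 'YYYY']
36 ['YYYY', '...Y', 'YYYY', 'YYYY', 'YYYY', 'YYYY', 'YYYY', 'YYYY', '.YYY', 'YYYY']
37 ['YYYY', '....', 'YYYY', 'YYYY', '.YYY', '.YYY', 'YYYY', 'YYYY', '..YY', 'YYYY']
38 ['YYYY', '....', 'YYYY', '.YYY', '.YYY', '.YYY', 'YYYY', 'YYYY', '...Y', 'YYYY']
40 ['..YY', '....', '.YYY', '..YY', '...Y', '...Y', '..YY', '.YYY', '....', 'YYYY']
45 ['....', '....', 'YYYY', 'YYY.', 'YY..', 'YY..', 'YYY.', 'YYYY', 'YYY.', 'YYYY']
50 ['Y...', 'Y...', 'YYY.', 'YYY.', 'YYYY', 'YYYY', 'YYYY', 'YYYY', 'YYYY', 'YYYY']
1 0.2 [0.58  0.151 0.164] True
1 0.24 [0.548 0.148 0.188] True
1 0.28 [0.516 0.145 0.212] True
-1 0.2 [0.543 0.144 0.135] True
-1 0.24 [0.528 0.143 0.172] True
-1 0.28 [0.513 0.141 0.209] True
```

```bash
python3 - <<'E'
from h import *
F=frame(.1,np.radians(36)); M=np.c_[-F[:,0],F[:,1],-F[:,2]]
r.move_to([.42,-.02,.28],q(M).tolist())
k,im=look([.585,.15,.12],M,.33,"desk")
for n_ in ("fan_toggle_pivot","fan_toggle_tip","lamp_toggle_tip","guard_rail","switch_desk"): print(n_,fmt(models.mark_of(n_,"wrist")))
print(t.current_ee_pos(),t.current_t())
E
```

```text
fan_toggle_pivot [([0.5949, 0.1355, 0.1043], 0.95)]
fan_toggle_tip [([0.5674, 0.1316, 0.125], 0.5)]
lamp_toggle_tip [([0.5675, 0.1325, 0.1248], 0.3)]
guard_rail [([0.5805, 0.1684, 0.2147], 0.75)]
switch_desk [([0.5973, 0.1732, 0.0007], 0.85)]
[0.48260533 0.13873619 0.24674145] 18.725
```

View pics/desk.png

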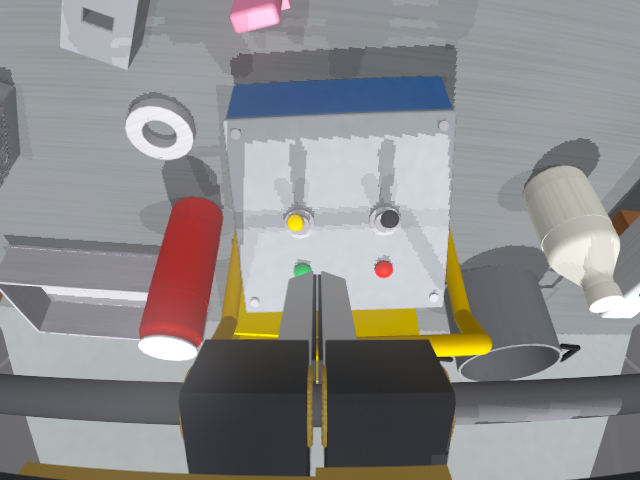

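The yellow tip is at (296,223) and leans toward the desk's front (up in this view). The black tip is at (389,219), the green lamp at (303,271) and the rail at the bottom. Next: get the desk yaw, enter under the rail and sweep up-slope.

```bash
python3 - <<'E'
from h import *
k=np.load("pics/desk_k.npy",allow_pickle=True).item()
P=np.array([.5953,.1367,.105]); n=frame(.1,np.pi/6)[:,2]
w=onplane("wrist",[[299,220],[384,219],[227,119],[453,110],[303,271],[384,269]],P,n,k); print(w.round(4).tolist())
yaw=[-np.arctan2(*(w[i+1]-w[i])[:2]) for i in (0,2,4)]; yaw=[np.arctan2(-(w[i+1]-w[i])[0],(w[i+1]-w[i])[1]) for i in (0,2,4)]; print("yaw",np.round(yaw,3))
y=float(np.median(yaw)); Fp=frame(y,np.pi/6); F=frame(y,np.radians(36)); M=np.c_[-F[:,0],F[:,1],-F[:,2]]
tcp=lambda x,z,b=0:(P+Fp@[x,0,z]-M[:,2]*(.025+b)).tolist()
def st(m): print(m,"tip",(Fp.T@(np.array(t.current_ee_pos())+M[:,2]*.025-P)).round(4),"F",(Fp.T@(np.array(t.current_wrist_force())-f0)).round(1),round(t.current_t(),2))
assert all(abs(np.array(yaw)-y)<.06)
r.move_l(tcp(-.048,.018,.10),q(M).tolist(),vel=.1)
f0=np.array(t.current_wrist_force()); st("pre")
g=r.move_l(tcp(-.048,.018),vel=.1,guard=8); st(f"in {g}")
if not g:
    g=r.move_l(tcp(-.004,.018),vel=.04,guard=18); st(f"sweep {g}")
    r.hold(.3); vision.snapshot("wrist"); print(fmt(models.mark_of("fan_toggle_tip","wrist")))
E
```

```text
[[0.5918, 0.1361, 0.103], [0.5842, 0.205, 0.1026], [0.5272, 0.0762, 0.0624], [0.5042, 0.2451, 0.0589], [0.6315, 0.1427, 0.1262], [0.6231, 0.2116, 0.1253]]
yaw [0.11  0.136 0.122]
pre tip [-0.0578 -0.0002  0.1177] F [0. 0. 0.] 19.41
in False tip [-0.0477  0.0001  0.0184] F [ 0.3 -0.7  0.4] 20.56
sweep False tip [-0.0048  0.      0.0178] F [-2.7 -0.5 -0.6] 21.81
[([0.5922, 0.1341, 0.1364], 0.51)]
```

The tip mark (0.592, 0.134, 0.136) is where the "on" position should be. I'll back out the way I came and check.

```bash
python3 - <<'E'
from h import *
P=np.array([.5953,.1367,.105]); y=.122; Fp=frame(y,np.pi/6); M=mat(t.current_tool_rot())
tcp=lambda x,z,b=0:(P+Fp@[x,0,z]-M[:,2]*(.025+b)).tolist()
r.move_l(tcp(-.048,.018),vel=.12); r.move_l(tcp(-.048,.018,.13),vel=.15)
vision.snapshot("wrist"); print(fmt(models.mark_of("fan_toggle_tip","wrist")),fmt(models.mark_of("lamp_toggle_tip","wrist")))
im=vision.snapshot("wrist"); b=im[120:360,180:500]
r.move_to([.42,-.02,.30],q(M).tolist())
Fs=frame(-.353,np.pi/6); k,im2=look([.5533,-.1784,.0964],tool(Fs),.24,"fin")
print("shoulder",fmt(models.mark_of("key_shoulder","wrist")),"grip",fmt(models.mark_of("key_grip","wrist")),t.current_ee_pos(),t.current_t())
s=im2[120:360,200:480]
cv2.imwrite("pics/final.png",cv2.resize(np.hstack([b,s]),None,fx=1.33,fy=1.33)[:,:,::-1])
E
```

```text
[] [([0.5635, 0.2003, 0.1287], 0.83)]
shoulder [([0.5555, -0.1791, 0.0994], 0.78)] grip [([0.5428, -0.1714, 0.1191], 0.6)] [ 0.51239752 -0.17912927  0.16257947] 26.7417
```

View pics/final.png

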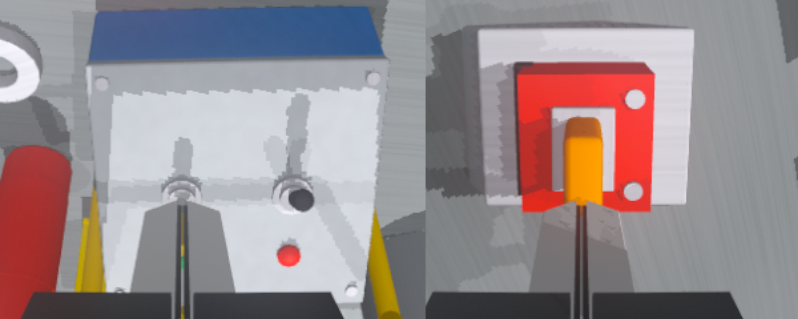

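The left half shows the yellow bat no longer leaning forward at (182,190), and the black bat unchanged at (300,198). In the right half the key sits flush in the red head at (583,150). I'll clear the arm, confirm with the scene camera and hand in.

```bash
python3 - <<'E'
from h import *
n=frame(-.353,np.pi/6)[:,2]; print("F",np.round(t.current_wrist_force(),1))
r.move_l((np.array(t.current_ee_pos())+n*.1).tolist(),vel=.15)
r.move_to([.35,-.05,.35],q(tool(frame(0))).tolist())
im=vision.snapshot("scene")
for m in ("fan_toggle_tip","lamp_toggle_tip","key_shoulder","key_grip","switch_face"): print(m,fmt(models.mark_of(m,"scene")))
a=cv2.resize(im[240:350,320:470],(540,396)); b=cv2.resize(im[200:310,180:250],(252,396)); cv2.imwrite("pics/end.png",np.hstack([a,b])[:,:,::-1])
E
```

```text
F [ 0.5 -0.9  0.5]
fan_toggle_tip [([0.5905, 0.1338, 0.1326], 0.38)]
lamp_toggle_tip [([0.5613, 0.2028, 0.1243], 0.52)]
key_shoulder [([0.4489, 0.1002, 0.0314], 0.75), ([0.553, -0.1759, 0.1023], 0.51), ([0.3635, -0.028, 0.0295], 0.51)]
key_grip [([0.4468, 0.0975, 0.0524], 0.74), ([0.5411, -0.1731, 0.1208], 0.72), ([0.3633, -0.0196, 0.0489], 0.57)]
switch_face [([0.5551, -0.1804, 0.096], 0.96)]
```

View pics/end.png

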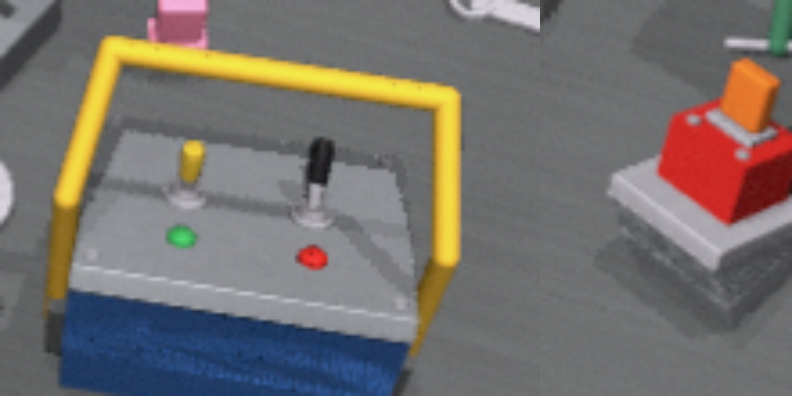

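The yellow bat at (190,165) stands toward the lamp side, shorter than the black one, which still leans to the front at (320,165). The key is flush in the head at (750,100). Handing in.

```bash
python3 -c "
from plant import r
print(r.sign_off())"
```

```text
the job is handed in; nothing more can be done
None
```

I handed the job in: the key is home in the guard switch and released, the yellow fan toggle is on and the black one off, all confirmed by camera only since the joints have no direct reading; the hand-in returned no verdict.

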